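# Put the flat scraper away in its storage slot

### The job

Put the flat steel scraper away. It lies flat on the table: first lay it on the grey sloped rest, on the two ribs with its blade edge down against the lugs and its orange grip bar uppermost, and let go of it; then take it again by the grip bar and slide it edgewise, blade edge down, fully home into the slot of the blue block and let it go. Leave the brass weight, the solder reel and the coupling hub where they are.

Things in the scene. Friction and masses are not known exactly. Their poses are not given: they have to be found in the camera images.
- scraper_mid (a point): Middle of the flat scraper, 3 mm above its underside. Scraper 110 mm long (own x), 50 mm wide (own y), about 0.12 kg. Own y -25 to +11 mm: bare steel blade 6 mm thick, blade edge at y = -25 mm. Own y +11 to +25 mm: orange grip bar. The underside (blade and bar) is one flat face, 3 mm below this point. Starts lying flat on it, own z up.
- scraper_edge (a point): Middle of the scraper's blade edge: own y = -25 mm from scraper_mid, half-way through the 6 mm thickness. Axes as scraper_mid. The scraper starts at the front right of the table, the rest and the block are at the left; between them, go round the front of the black supply box (front at x = 0.46 m, y from -0.19 to 0.13 m, 127 mm high) and the oscilloscope on it (up to 335 mm).
- scraper_grip (a point): Centre of the orange plastic grip bar, 110 x 14 x 14 mm, along the whole length: own y +18 mm, own z +4 mm from scraper_mid. It is flush with the underside and stands up 8 mm beyond the blade's upper face. Axes as scraper_mid.
- rest: Fixed sloped rest. Grey base plate 124 (own x) x 86 (own y) x 10 mm, origin at the centre of its underside, own z up. Two 14 mm wide ribs at own x = -44 and +44 mm, open between them, carry a face sloping at 45 degrees, rising towards own +y: foot at y = -22 mm, z = 46 mm, 38 mm long up the slope. Each rib has a lug at its foot, 10 mm proud of the face.
- rest_seat (a point): Where scraper_mid lies when the scraper is properly on the rest: 6.4 mm towards own -y and 65.8 mm up from the rest's origin. Axes as rest. There the scraper's own x is along the rest's +x, its own y points up the slope (rest +y and up), its own z out of it (rest -y and up), underside on the ribs; the grip bar overhangs the top of the ribs.
- holder: Fixed blue storage block 146 (own x) x 56 (own y) x 40 mm high, origin at the centre of its underside, own z up. The scraper's blade bottoms in its slot with the grip bar 8 mm clear above the block; the bar may face either side.
- holder_slot (a point): Centre of the slot's mouth, at the block's top, 40 mm above the table. The slot runs along own x: 118 mm long, 8.5 mm wide, 28 mm deep (floor 12 mm above the table), closed at both ends, with a 3 mm 45-degree chamfer along both long sides of its mouth. Axes as holder.
- weight_500: Large brass weight, 42 mm across, 56 mm high, origin at the centre of its foot. Bystander.
- solder_reel: Blue solder reel standing on its flange, 52 mm across, 40 mm high, origin at the centre of its underside. Bystander.
- coupling_hub: Small light grey metal coupling hub with claws, 32 x 30 x 28 mm, origin at the centre of its underside. Bystander.

How it is judged:
By the outcome, as a careful person would: the job done as asked, in the order asked, and still so for the second after the job is handed in, with the robot touching nothing.
It also fails if it takes over 70 s, if anything falls off the work surface, if the arm or the gripper's body presses on something with over 40 N, if the wrist force passes 120 N, or if a joint passes its speed limit or range.

### The arm

A 6-joint arm with a two-finger parallel gripper is mounted at the origin on a cart in front of the work surface, level with it; the furniture and walls round the work are solid. World frame = base frame: x ahead of the robot, y to its left, z up, the work surface at z = 0. Lengths are in m, angles in rad, forces in N, time in s.
With the tool pointing down it reaches from about 0.35 to 0.85 m from the base axis. Payload 8.1 kg.
Tool frame: the origin (TCP) lies at the centre of the arm's flange, where the gripper is bolted on; the fingertips stand 186 mm ahead of it and the grasp point (between the pads) lies 167 mm ahead of it; z points along the fingers, y is the line along which they close (so a half turn about z gives the same grasp; the last joint's range is limited). The gripper opens to 93 mm and grips with 3 to 60 N. Pads are 15 mm wide; open, the fingers measure 128 mm over their backs; the gripper's body (75 mm by 188 mm) begins 65 mm behind the grasp point.
Start: joints at [-1.417, 0.13, 1.488, -0, 1.523, -0.085], TCP at [0.142, -0.583, 0.405] pointing down, gripper open.
Joint ranges: [-2.96, 2.96], [-0.89, 2.26], [0.02, 2.5], [-1.34, 4.48], [0, 2.73], [-2.66, 2.66]. Speed limits (rad/s): [2.39, 2.39, 2.79, 3.14, 3.14, 3.14].

### API

Orientations are given as a rotation vector (axis times angle).
In Python, from plant import robot gives the robot as it stands.
- The arm moves only by the tool apply_moves, never from a script. Its argument "series" is a list of rows, each a list of 2 entries, a list of its own where there are three numbers: the shift along the tool's x, y, z in mm, then the turn, a rotation vector about the tool's x, y, z in rad. A call has 1 to 12 rows; each row shifts and turns the commanded pose from where the row before left it, along the tool's axes as they then stand; what a row does not reach is not made up. A row lasts 1/12 s, in which the tool goes at most 41.7 mm and 7.16 degrees, less where a joint would pass 70% of its speed; a pose out of reach is approached as far as the arm can. A call is refused whole if a number of a shift passes 41.7 or a number of a turn 0.125, either way. A call with a gripper value outside its range is refused whole. "claw" is the opening, from 0 (shut) to 1 (fully open), set as the call begins (left out, the last holds). The fingers move at their own pace and stop on an object; "newtons" is the grip in N (left out, the last holds). Time passes only in rows, so rows that do not move let the fingers close. It gives the time, the measured TCP pose, the force, the opening and the grip force at its end, in the units of the state.
- robot.read_state(): the state, without advancing time (a new reading comes with each control period).
- robot.read_camera(name): name is "scene" or "side" or "wrist"; returns (picture, depth): 400x640x3 uint8, blue, green, red; 400x640 float32, m along the optical axis (not along the pixel's ray), 0 where there is no reading.
- robot.calibration(name): a dict with "fx", "fy", "cx", "cy" (pixels), "D" ([k1, k2, p1, p2, k3] as OpenCV has them; the pictures are not rectified), "extrinsics" (4x4, takes a point from world to camera coordinates). Camera axes: x right, y down, z forward; pixel columns grow to the right and rows downward; lengths in m; the calibration is good to about 2 mm. A picture is of the moment at which its call begins: read the wrist's pose just before it. calibration takes no time and is no camera call; for the wrist camera it gives the pose at the moment of the call.
- robot.close_job(): hands the job in; it is judged then, once.
The state is a dict: "t": time; "q": joint angles; "dq": joint speeds; "joint_torque": joint torques, N m; "tool_pos": TCP position; "orientation": TCP orientation; "force": force on the tool from outside, world axes, zero at the start; "wrist_torque": the same for the moment, N m; "opening": finger opening in m; "gripper_force": force on a finger pad.
Only numpy, scipy, OpenCV 4.12 (cv2) and the standard library are available. Lean on these libraries where they do the work, as an engineer would, in place of code of your own. Each camera call takes 0.05 s, during which the arm holds its last target. There are 200 camera calls.

## Working session

There is one attempt and no reset: what is moved stays moved. The work goes in short steps, Python scripts to look and compute and a tool call to move; the robot and the scene stay as the last step left them, time stands still between calls to the robot, and variables do not carry over. Pictures are saved under pics/ and viewed, at most 13 in all, crops included, and the job is handed in when it is done.

Besides the shell and the picture viewer there is one more tool, called after "Emit:" as name(argument=value, ...) on one line, values as JSON. apply_moves: Moves the arm, as the interface text tells. Its arguments: {"type":"object","properties":{"series":{"type":"array"},"claw":{"type":"number"},"newtons":{"type":"number"}},"required":["series"]}

```bash
ls; mkdir -p pics; cat > h.py <<'E'
import numpy as np, cv2
from scipy.spatial.transform import Rotation as R
from plant import robot
def cam(n):
    c=robot.calibration(n); p,d=robot.read_camera(n)
    K=np.array([[c['fx'],0,c['cx']],[0,c['fy'],c['cy']],[0,0,1.]]); return p,d,K,np.array(c['D'],float),np.array(c['extrinsics'])
def pts(d,K,D,E):
    v,u=np.mgrid[0:400,0:640]; uv=np.stack([u,v],-1).reshape(-1,1,2).astype(float)
    n=cv2.undistortPoints(uv,K,D).reshape(400,640,2)
    P=np.dstack([n*d[...,None],d]); return (P-E[:3,3])@E[:3,:3]
def ray(uv,K,D,E,z):
    n=cv2.undistortPoints(np.array(uv,float).reshape(-1,1,2),K,D).reshape(-1,2)
    r=np.c_[n,np.ones(len(n))]@E[:3,:3]; o=-E[:3,:3].T@E[:3,3]
    return o+r*((z-o[2])/r[:,2])[:,None]
E
python3 - <<'E'
from h import *
s=robot.read_state(); print(s['tool_pos'],s['orientation'],s['t'],s['force'])
for n in ['scene','side','wrist']:
    p,d,K,D,E=cam(n); cv2.imwrite(f'pics/{n}0.png',p); np.savez(f'{n}0.npz',p=p,d=d,K=K,D=D,E=E)
    print(n,K[0,0],(-E[:3,:3].T@E[:3,3]).round(3),E[2,:3].round(2),D,(d==0).mean())
E
```

```text
pics
[ 0.14190048 -0.58274257  0.40369977] [-3.11742117e+00 -3.73997014e-01  1.29483352e-04] 0.0 [ 0.08036482 -0.26505291  0.60197409]
scene 374.19978284713875 [-0.211  0.477  0.841] [ 0.63 -0.35 -0.69] [-0.05834207  0.          0.          0.          0.        ] 0.0061953125
side 486.51827588260187 [0.522 1.165 0.777] [ 0.   -0.84 -0.55] [-0.02773291  0.          0.          0.          0.        ] 0.0039765625
wrist 329.2687649656156 [ 0.224 -0.563  0.384] [-0.29 -0.07 -0.95] [-0.03650195  0.          0.          0.          0.        ] 0.003984375
```

View pics/scene0.png

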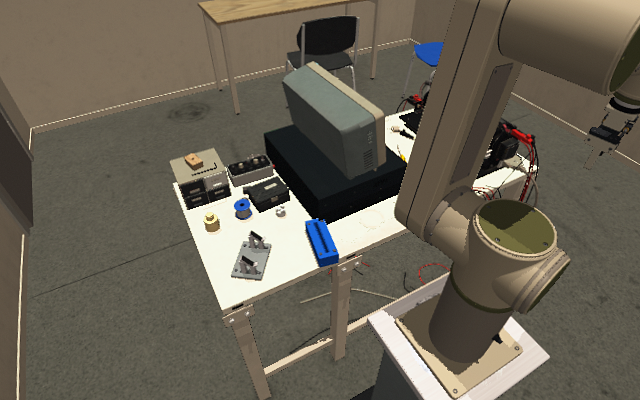

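View pics/side0.png

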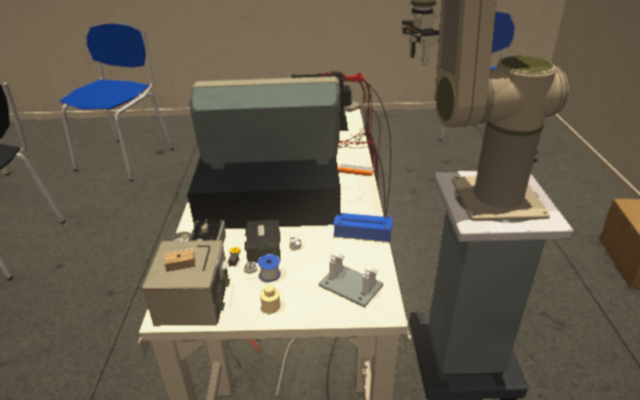

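View pics/wrist0.png

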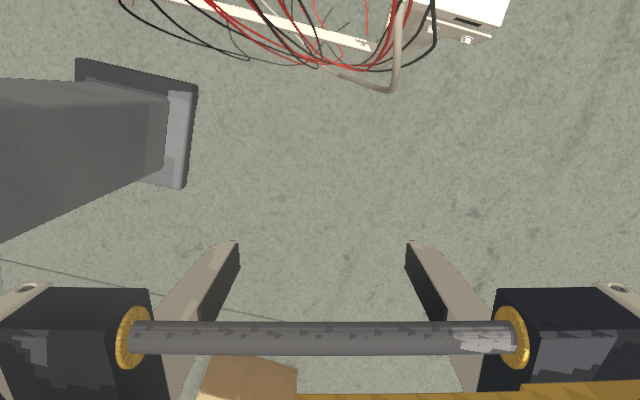

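The scene view shows the blue block at about (321,242), the rest at (253,256), and the weight, reel and hub at (211,222), (242,208) and (280,211). The side view shows the orange grip at (355,170), the block at (363,227) and the rest at (351,283). The wrist view shows only floor.

```bash
python3 - <<'E'
from h import *
for n in ['scene','side']:
    f=np.load(n+'0.npz'); p,d,K,D,E=[f[k] for k in 'pdKDE']; P=pts(d,K,D,E)
    hsv=cv2.cvtColor(p,cv2.COLOR_BGR2HSV); H,S,V=hsv[...,0],hsv[...,1],hsv[...,2]
    tab=(P[...,0]>.2)&(P[...,0]<.9)&(P[...,2]>-.02)&(P[...,2]<.12)&(d>0)
    t=tab&(S<40)&(V>200)&(abs(P[...,2])<.02); print(n,'table z',np.median(P[t][:,2]))
    for nm,m in dict(blue=(H>100)&(H<130)&(S>120)&tab,orange=(H>3)&(H<20)&(S>150)&tab&(P[...,1]<-.1),grey=tab&(S<70)&(V>50)&(V<170)&(P[...,1]>.2)&(P[...,0]<.55)).items():
        c,l,st,_=cv2.connectedComponentsWithStats(m.astype(np.uint8))
        for i in range(1,c):
            if st[i,4]<25: continue
            q=P[l==i]; zt=np.percentile(q[:,2],95); top=q[q[:,2]>zt-.008] if nm!='grey' else q[(q[:,2]<.02)]
            if len(top)<5: continue
            r=cv2.minAreaRect(top[:,:2].astype(np.float32))
            print(nm,st[i],'z',np.percentile(q[:,2],[5,50,95]).round(3),'rect',np.round(r[0],4),np.round(r[1],4),round(r[2],1))
            if nm=='grey' and st[i,4]>300:
                u=q[q[:,2]>.03]; print('  ribs',u.mean(0).round(3) if len(u) else 0, cv2.boxPoints(r).round(3).tolist())
f=np.load('scene0.npz');g=np.load('side0.npz')
a=cv2.resize(f['p'][190:300,190:350],None,fx=4,fy=4,interpolation=2); b=cv2.resize(g['p'][150:310,300:420],None,fx=3.4,fy=3.4,interpolation=2)
cv2.imwrite('pics/a.png',a);cv2.imwrite('pics/b.png',b)
E
```

```text
scene table z -0.0016729873416979472
blue [234 199  16  12 144] z [0.036 0.039 0.041] rect [0.6336 0.3013] [0.0508 0.0467] 10.3
blue [236 210  16  10  32] z [-0.002  0.001  0.008] rect [0.6228 0.3059] [0.0479 0.0289] 65.6
blue [306 218  33  49 972] z [0.01  0.038 0.041] rect [0.4028 0.1497] [0.058  0.1492] 77.5
grey [ 231  232   40   49 1063] z [0.005 0.009 0.053] rect [0.46   0.3354] [0.0855 0.1579] 54.3
  ribs [0.437 0.348 0.048] [[0.3709999918937683, 0.34700000286102295], [0.49900001287460327, 0.2549999952316284], [0.5490000247955322, 0.3240000009536743], [0.42100000381469727, 0.41600000858306885]]
grey [222 269  94  46 311] z [-0.019 -0.012 -0.004] rect [0.3389 0.335 ] [0.2685 0.0066] 89.8
  ribs 0 [[0.33500000834465027, 0.20100000500679016], [0.34200000762939453, 0.20100000500679016], [0.34299999475479126, 0.4690000116825104], [0.335999995470047, 0.4690000116825104]]
side table z 0.002413156084115548
blue [334 214  58  18 724] z [0.037 0.042 0.045] rect [0.4054 0.1521] [0.0573 0.1467] 79.7
blue [258 255  21  14 213] z [0.041 0.043 0.045] rect [0.6367 0.3022] [0.0479 0.0483] 56.1
orange [338 167  34   8 140] z [0.007 0.015 0.019] rect [ 0.4016 -0.1572] [0.0185 0.1077] 72.9
grey [ 319  257   64   50 1579] z [0.008 0.013 0.055] rect [0.4496 0.3495] [0.0849 0.1219] 53.9
  ribs [0.447 0.352 0.047] [[0.375, 0.35100001096725464], [0.4740000069141388, 0.27900001406669617], [0.5239999890327454, 0.3479999899864197], [0.42500001192092896, 0.41999998688697815]]
```

View pics/a.png

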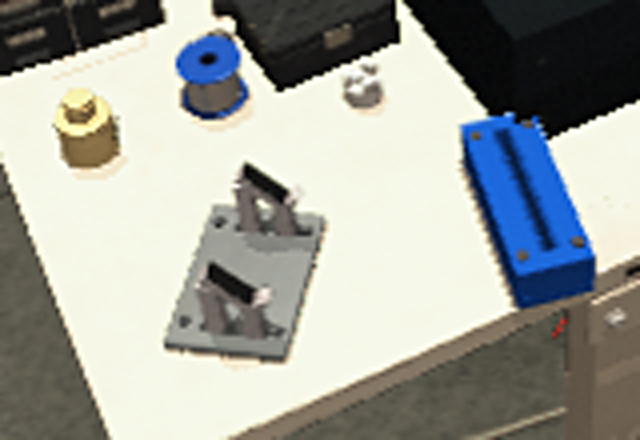

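The zoom shows the rest with two ribs near (235,285) and (268,185), and the block with its slot running away from the robot. I'll move closer to the scraper, and work out the direction of the rest's slope from depth.

```bash
cat >> h.py <<'E'
def pose(s=None):
    s=s or robot.read_state(); return np.array(s['tool_pos']),R.from_rotvec(s['orientation'])
def Rot(x,z):  # tool rotation from x and z axes
    z=np.array(z,float)/np.linalg.norm(z); x=np.array(x,float); x-=z*(x@z); x/=np.linalg.norm(x)
    return R.from_matrix(np.c_[x,np.cross(z,x),z])
def rows(p1,R1,n,start=None,ndig=1):
    """straight-line rows from start to target; prints rows; returns end pose"""
    p,r=start or pose(); p0=p; rv=(r.inv()*R1).as_rotvec()/n; out=[]
    for i in range(n):
        sh=np.round(r.inv().apply(p0+(p1-p0)*(i+1)/n-p)*1000,ndig); t=np.round(rv,4)
        out.append([sh.tolist(),t.tolist()]); p=p+r.apply(sh/1000); r=r*R.from_rotvec(t)
    print(str(out).replace(' ','')); print('max',max(np.abs(o[0]).max() for o in out),'end',p.round(4)); return p,r
E
python3 - <<'E'
from h import *
for n in ['scene','side']:
    f=np.load(n+'0.npz'); P=pts(f['d'],f['K'],f['D'],f['E'])
    c=np.array([.4496,.3495]); a=np.radians(-36.1); ex=np.array([np.cos(a),np.sin(a)]); ey=np.array([-ex[1],ex[0]])
    q=P[(np.hypot(P[...,0]-c[0],P[...,1]-c[1])<.08)&(P[...,2]>.03)&(P[...,2]<.1)]
    L=np.c_[(q[:,:2]-c)@ex,(q[:,:2]-c)@ey,q[:,2]]*1000
    for lo in range(30,90,8):
        m=(L[:,2]>=lo)&(L[:,2]<lo+8); print(n,lo,m.sum(),L[m].mean(0).round(0), L[m&(L[:,0]>0)].mean(0).round(0))
a=np.radians(-17.1)
rows(np.array([.37,-.157,.42]),Rot([np.cos(a),np.sin(a),0],[0,0,-1]),12)
E
```

```text
scene 30 32 [-9. -9. 34.] [ 41. -10.  33.]
scene 38 53 [ -3. -14.  42.] [ 41. -12.  43.]
scene 46 87 [ -8. -19.  50.] [ 43. -18.  50.]
scene 54 61 [-7. -8. 58.] [42. -9. 58.]
scene 62 56 [-3. -3. 66.] [43. -3. 66.]
scene 70 7 [ 8. -1. 71.] [47. -0. 70.]
scene 78 0 [nan nan nan] [nan nan nan]
scene 86 0 [nan nan nan] [nan nan nan]
side 30 70 [ 0. -3. 34.] [43. -4. 34.]
side 38 68 [ 0. -1. 42.] [44. -1. 41.]
side 46 109 [ -0. -13.  50.] [ 43. -12.  51.]
side 54 77 [-1.  0. 58.] [44. -1. 58.]
side 62 51 [-1.  5. 65.] [44.  4. 65.]
side 70 48 [-1.  4. 73.] [45.  3. 72.]
side 78 0 [nan nan nan] [nan nan nan]
side 86 0 [nan nan nan] [nan nan nan]
[[[26.9,-30.0,-1.3],[-0.0001,0.0,0.0448]],[[25.5,-31.1,-1.3],[-0.0001,0.0,0.0448]],[[24.0,-32.3,-1.3],[-0.0001,0.0,0.0448]],[[22.6,-33.3,-1.3],[-0.0001,0.0,0.0448]],[[21.1,-34.3,-1.3],[-0.0001,0.0,0.0448]],[[19.5,-35.2,-1.3],[-0.0001,0.0,0.0448]],[[18.0,-36.0,-1.3],[-0.0001,0.0,0.0448]],[[16.3,-36.8,-1.3],[-0.0001,0.0,0.0448]],[[14.6,-37.5,-1.4],[-0.0001,0.0,0.0448]],[[13.0,-38.2,-1.3],[-0.0001,0.0,0.0448]],[[11.2,-38.6,-1.3],[-0.0001,0.0,0.0448]],[[9.5,-39.1,-1.3],[-0.0001,0.0,0.0448]]]
max 39.1 end [ 0.37  -0.157  0.42 ]<stdin>:8: RuntimeWarning: Mean of empty slice.
  ret = um.true_divide(
```

Emit:
apply_moves(series=[[[27,-30,-1.3],[0,0,0.045]],[[25.5,-31,-1.3],[0,0,0.045]],[[24,-32.3,-1.3],[0,0,0.045]],[[22.6,-33.3,-1.3],[0,0,0.045]],[[21,-34.3,-1.3],[0,0,0.045]],[[19.5,-35.2,-1.3],[0,0,0.045]],[[18,-36,-1.3],[0,0,0.045]],[[16.3,-36.8,-1.3],[0,0,0.045]],[[14.6,-37.5,-1.3],[0,0,0.045]],[[13,-38,-1.3],[0,0,0.045]],[[11,-38.6,-1.3],[0,0,0.045]],[[9.5,-39,-1.3],[0,0,0.045]]], claw=1)

```text
t: 1.15
tool_pos: [0.3705, -0.1558, 0.4204]
orientation: [3.105, -0.475, 0.001]
force: [0.2, 0.1, -0.5]
opening: 0.0932
gripper_force: 0.0
```

Emit:
apply_moves(series=[[[0,0,0],[0,0,0]],[[0,0,0],[0,0,0]]])

```text
t: 1.32
tool_pos: [0.371, -0.1558, 0.4203]
orientation: [3.107, -0.462, 0.0]
force: [-0.7, -1.1, -0.2]
opening: 0.0928
gripper_force: 0.0
```

```bash
cat > look.py <<'E'
from h import *
import sys
p,d,K,D,E=cam('wrist'); n=sys.argv[1]; cv2.imwrite(f'pics/{n}.png',p); np.savez(n+'.npz',p=p,d=d,K=K,D=D,E=E)
E
cat > scr.py <<'E'
from h import *
import sys
f=np.load(sys.argv[1]+'.npz'); p,d,K,D,E=[f[k] for k in 'pdKDE']; P=pts(d,K,D,E)
H,S,V=cv2.split(cv2.cvtColor(p,cv2.COLOR_BGR2HSV))
m=((H>3)&(H<20)&(S>150)&(d>0)&(P[...,2]>-.02)&(P[...,2]<.15)).astype(np.uint8)
c,l,st,_=cv2.connectedComponentsWithStats(m); i=1+st[1:,4].argmax(); ys,xs=np.where(l==i); print(st[i])
z=P[l==i][:,2]; zt=float(sys.argv[2]); print('z pct',np.percentile(z,[5,25,50,75,95]).round(4))
w=ray(np.c_[xs,ys],K,D,E,zt)
for q in (w,P[l==i][z>zt-.004]):
    r=cv2.minAreaRect(q[:,:2].astype(np.float32)); print('bar',np.round(r[0],4),np.round(r[1],4),round(r[2],2))
E
python3 look.py w1; python3 scr.py w1 .014; python3 -c "
from h import *
s=robot.read_state();print(s['t'],s['tool_pos'],s['q'],s['force'])"
```

```text
[312  97  12  94 908]
z pct [0.0132 0.0139 0.0145 0.015  0.0158]
bar [ 0.4018 -0.16  ] [0.0124 0.1087] 73.69
bar [ 0.4014 -0.1593] [0.0116 0.1077] 73.1
1.3667 [ 0.37044958 -0.15719319  0.42018768] [-5.28648635e-01 -4.36680334e-01  1.97035515e+00 -4.81888127e-04
  1.60811510e+00  1.33964601e+00] [-0.26395411  0.29340139 -0.12545539]
```

View pics/w1.png

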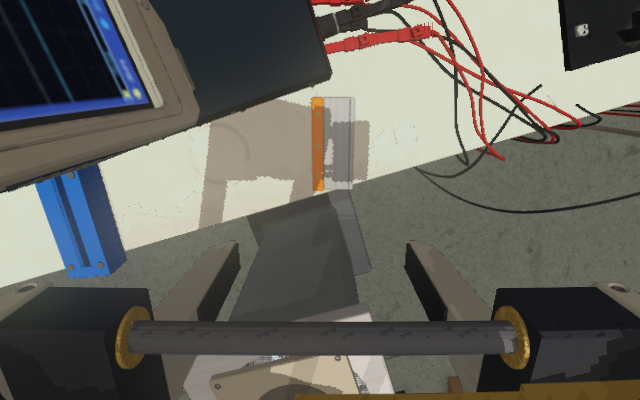

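The wrist view shows the orange bar on the left at (318,144), with the blade to its right. So own y points to world +y and own x is at yaw −16.6°. To keep joint 6 in range later, I'll grip with tool x along −own x, offset from centre to clear the supply box.

Emit:
apply_moves(series=[[[0,0,-15],[0,0,-0.12]],[[0,0,-15],[0,0,-0.12]],[[0,0,0],[0,0,-0.12]],[[0,0,0],[0,0,-0.12]],[[0,0,0],[0,0,-0.12]],[[0,0,0],[0,0,-0.12]],[[0,0,0],[0,0,-0.12]],[[0,0,0],[0,0,-0.12]],[[0,0,0],[0,0,-0.12]],[[0,0,0],[0,0,-0.12]],[[0,0,0],[0,0,-0.12]],[[0,0,0],[0,0,-0.12]]])

```text
t: 2.37
tool_pos: [0.3695, -0.1597, 0.45]
orientation: [-2.643, -1.698, 0.001]
force: [0.0, 0.4, -0.2]
opening: 0.0932
gripper_force: 0.0
```

Emit:
apply_moves(series=[[[0,0,0],[0,0,-0.12]],[[0,0,0],[0,0,-0.12]],[[0,0,0],[0,0,-0.12]],[[0,0,0],[0,0,-0.12]],[[0,0,0],[0,0,-0.12]],[[0,0,0],[0,0,-0.12]],[[0,0,0],[0,0,-0.12]],[[0,0,0],[0,0,-0.12]],[[0,0,0],[0,0,-0.12]],[[0,0,0],[0,0,-0.12]],[[0,0,0],[0,0,-0.12]],[[0,0,0],[0,0,-0.12]]], claw=0.5)

```text
t: 3.37
tool_pos: [0.3695, -0.1597, 0.45]
orientation: [-0.868, -3.019, 0.001]
force: [-0.2, 0.5, 0.3]
opening: 0.0465
gripper_force: 0.0
```

```bash
python3 - <<'E'
from h import *
s=robot.read_state(); print(s['t'],s['tool_pos'],s['q'].round(2) if hasattr(s['q'],'round') else s['q'])
a=np.radians(-16.6); X=-np.array([np.cos(a),np.sin(a),0])
g=np.array([.4016,-.1597,0])+.018*X
e=rows(g+[0,0,.25],Rot(X,[0,0,-1]),10)
# bystanders & wrist bar from this side
for n in ['scene','side']:
    f=np.load(n+'0.npz'); p=f['p']; P=pts(f['d'],f['K'],f['D'],f['E'])
    H,S,V=cv2.split(cv2.cvtColor(p,cv2.COLOR_BGR2HSV))
    m=(H>18)&(H<32)&(S>90)&(P[...,2]>.015)&(P[...,2]<.08)&(P[...,1]>.3)&(P[...,0]<.8)
    print(n,'brass',m.sum(),np.median(P[m],0).round(3),P[m].min(0).round(3),P[m].max(0).round(3))
E
```

```text
3.3667 [ 0.36945701 -0.15971008  0.4500362 ] [-0.54 -0.44  1.92 -0.    1.66 -1.55]
[[[-1.0,1.2,20.0],[-0.0,-0.0001,-0.027]],[[-1.0,1.2,20.0],[-0.0,-0.0001,-0.027]],[[-1.1,1.2,20.0],[-0.0,-0.0001,-0.027]],[[-1.1,1.2,20.0],[-0.0,-0.0001,-0.027]],[[-1.1,1.1,20.0],[-0.0,-0.0001,-0.027]],[[-1.2,1.1,20.0],[-0.0,-0.0001,-0.027]],[[-1.1,1.1,20.0],[-0.0,-0.0001,-0.027]],[[-1.2,1.0,20.0],[-0.0,-0.0001,-0.027]],[[-1.3,1.0,20.0],[-0.0,-0.0001,-0.027]],[[-1.2,0.9,20.0],[-0.0,-0.0001,-0.027]]]
max 20.0 end [ 0.3843 -0.1546  0.25  ]
scene brass 86 [0.614 0.405 0.035] [0.605 0.385 0.015] [0.632 0.424 0.055]
side brass 301 [0.626 0.417 0.039] [0.608 0.392 0.015] [0.646 0.429 0.06 ]
```

Emit:
apply_moves(series=[[[-1,1.2,20],[0,0,-0.027]],[[-1,1.2,20],[0,0,-0.027]],[[-1.1,1.2,20],[0,0,-0.027]],[[-1.1,1.2,20],[0,0,-0.027]],[[-1.1,1.1,20],[0,0,-0.027]],[[-1.2,1.1,20],[0,0,-0.027]],[[-1.1,1.1,20],[0,0,-0.027]],[[-1.2,1,20],[0,0,-0.027]],[[-1.3,1,20],[0,0,-0.027]],[[-1.2,0.9,20],[0,0,-0.027]],[[0,0,0],[0,0,0]]])

```text
t: 4.28
tool_pos: [0.3829, -0.1535, 0.2462]
orientation: [-0.459, -3.101, -0.003]
force: [0.1, 1.5, -0.3]
opening: 0.0464
gripper_force: 0.0
```

```bash
python3 look.py w2; python3 scr.py w2 .014; python3 - <<'E'
from h import *
s=robot.read_state(); print(s['t'],s['tool_pos'],np.round(s['q'],2)); p,r=pose(); print(r.as_matrix().round(3))
E
```

```text
[ 311  174   20  142 2461]
z pct [0.0133 0.0142 0.0147 0.0151 0.0157]
bar [ 0.3999 -0.1594] [0.0131 0.1101] 73.6
bar [ 0.4004 -0.1596] [0.0132 0.109 ] 73.6
4.3333 [ 0.38352136 -0.15362575  0.24820945] [-0.51 -0.26  2.15 -0.    1.25 -1.78]
[[-0.957  0.291 -0.005]
 [ 0.291  0.957  0.002]
 [ 0.005  0.001 -1.   ]]
```

View pics/w2.png

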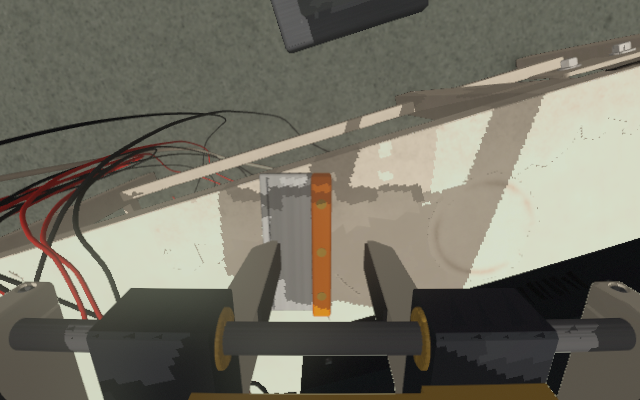

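The view shows the bar at (321,245), centred between the fingers, and the blade on the left at (288,245). I'll descend and close.

Emit:
apply_moves(series=[[[0,-0.9,20],[0,0,0]],[[0,0,18],[0,0,0]],[[0,0,10],[0,0,0]],[[0,0,5],[0,0,0]],[[0,0,0],[0,0,0]],[[0,0,0],[0,0,0]]])

```text
t: 4.83
tool_pos: [0.3853, -0.154, 0.1982]
orientation: [0.459, 3.107, -0.0]
force: [-1.0, -0.6, 1.1]
opening: 0.0464
gripper_force: 0.0
```

```bash
python3 - <<'E'
from h import *
s=robot.read_state(); print(s['t'],s['tool_pos'],s['force'],s['wrist_torque'])
E
```

```text
4.8333 [ 0.38525863 -0.15399573  0.19821036] [-0.97119836 -0.58510818  1.05722217] [ 0.0383453  -0.1700282  -0.00104643]
```

Emit:
apply_moves(series=[[[0,0,4],[0,0,0]],[[0,0,0],[0,0,0]],[[0,0,0],[0,0,0]]])

```text
t: 5.08
tool_pos: [0.3852, -0.1536, 0.1938]
orientation: [0.458, 3.107, -0.0]
force: [-0.8, -1.0, 0.1]
opening: 0.0469
gripper_force: 0.0
```

Emit:
apply_moves(series=[[[0,0,0],[0,0,0]],[[0,0,0],[0,0,0]],[[0,0,0],[0,0,0]],[[0,0,0],[0,0,0]],[[0,0,0],[0,0,0]],[[0,0,0],[0,0,0]]], claw=0, newtons=40)

```text
t: 5.58
tool_pos: [0.385, -0.1535, 0.1934]
orientation: [-0.458, -3.108, 0.0]
force: [0.2, 0.1, 0.4]
opening: 0.0137
gripper_force: 40.0
```

```bash
python3 - <<'E'
from h import *
for i in range(3):
    s=robot.read_state(); print(s['t'],s['tool_pos'],s['force'],s['opening'],s['gripper_force'])
E
```

```text
5.5833 [ 0.38499612 -0.15353888  0.19335002] [0.17036622 0.10805389 0.44197019] 0.013667862405828481 39.99794125556946
5.5833 [ 0.38499612 -0.15353888  0.19335002] [0.17036622 0.10805389 0.44197019] 0.013667862405828481 39.99794125556946
5.5833 [ 0.38499612 -0.15353888  0.19335002] [0.17036622 0.10805389 0.44197019] 0.013667862405828481 39.99794125556946
```

```bash
python3 - <<'E'
from h import *
def X(d): a=np.radians(d); return [np.cos(a),np.sin(a),0]
s=pose(); D=[0,0,-1]
e=rows(np.array([.378,-.1515,.26]),s[1],3)if 0 else rows(np.array([.375,-.1505,.28]),s[1],5)
e=rows(np.array([.365,-.04,.35]),Rot(X(155),D),5,e)
e=rows(np.array([.375,.11,.40]),Rot(X(135),D),6,e)
e=rows(np.array([.45,.27,.42]),Rot(X(115),D),6,e)
E
```

```text
[[[2.1,0.0,-17.3],[0.0,0.0,0.0]],[[2.1,0.0,-17.4],[0.0,0.0,0.0]],[[2.1,0.0,-17.3],[0.0,0.0,0.0]],[[2.1,0.0,-17.3],[0.0,0.0,0.0]],[[2.0,0.0,-17.3],[0.0,0.0,0.0]]]
max 17.4 end [ 0.375  -0.1505  0.28  ]
[[[8.3,20.6,-14.0],[-0.0,-0.0,0.0287]],[[8.9,20.3,-14.0],[-0.0,-0.0,0.0287]],[[9.5,20.1,-14.0],[-0.0,-0.0,0.0287]],[[10.0,19.8,-14.0],[-0.0,-0.0,0.0287]],[[10.6,19.5,-14.1],[-0.0,-0.0,0.0287]]]
max 20.6 end [ 0.365 -0.04   0.35 ]
[[[9.1,23.4,-8.3],[-0.0,-0.0,0.0582]],[[10.4,22.8,-8.4],[-0.0,-0.0,0.0582]],[[11.7,22.1,-8.3],[-0.0,-0.0,0.0582]],[[12.9,21.4,-8.3],[-0.0,-0.0,0.0582]],[[14.3,20.7,-8.3],[-0.0,-0.0,0.0582]],[[15.3,19.8,-8.4],[-0.0,-0.0,0.0582]]]
max 23.4 end [0.375 0.11  0.4  ]
[[[10.0,27.7,-3.3],[-0.0,0.0,0.0582]],[[11.6,27.0,-3.4],[-0.0,0.0,0.0582]],[[13.2,26.4,-3.3],[-0.0,0.0,0.0582]],[[14.7,25.5,-3.3],[-0.0,0.0,0.0582]],[[16.1,24.6,-3.3],[-0.0,0.0,0.0582]],[[17.6,23.7,-3.4],[-0.0,0.0,0.0582]]]
max 27.7 end [0.45 0.27 0.42]
```

Emit:
apply_moves(series=[[[1,0,-10],[0,0,0]],[[2.3,0,-19],[0,0,0]],[[2.3,0,-19],[0,0,0]],[[2.3,0,-19],[0,0,0]],[[2.3,0,-19.5],[0,0,0]],[[8.3,20.6,-14],[0,0,0.0287]],[[8.9,20.3,-14],[0,0,0.0287]],[[9.5,20.1,-14],[0,0,0.0287]],[[10,19.8,-14],[0,0,0.0287]],[[10.6,19.5,-14],[0,0,0.0287]]])

```text
t: 6.42
tool_pos: [0.3646, -0.0391, 0.3511]
orientation: [0.683, 3.066, 0.0]
force: [0.1, -0.5, -1.7]
opening: 0.0134
gripper_force: 40.0
```

Emit:
apply_moves(series=[[[9.1,23.4,-8.3],[0,0,0.058]],[[10.4,22.8,-8.3],[0,0,0.058]],[[11.7,22.1,-8.3],[0,0,0.058]],[[12.9,21.4,-8.3],[0,0,0.058]],[[14.3,20.7,-8.3],[0,0,0.058]],[[15.3,19.8,-8.3],[0,0,0.058]],[[10,27.7,-3.3],[0,0,0.058]],[[11.6,27,-3.3],[0,0,0.058]],[[13.2,26.4,-3.3],[0,0,0.058]],[[14.7,25.5,-3.3],[0,0,0.058]],[[16.1,24.6,-3.3],[0,0,0.058]],[[17.6,23.7,-3.3],[0,0,0.058]]])

```text
t: 7.42
tool_pos: [0.4499, 0.2715, 0.4201]
orientation: [-1.688, -2.649, 0.0]
force: [0.7, -0.4, -0.5]
opening: 0.0132
gripper_force: 40.0
```

Emit:
apply_moves(series=[[[0,0,0],[0,0,0]],[[0,0,0],[0,0,0]]])

```text
t: 7.58
tool_pos: [0.4498, 0.2711, 0.4194]
orientation: [-1.682, -2.653, 0.002]
force: [-0.6, -0.5, -1.0]
opening: 0.0132
gripper_force: 40.0
```

```bash
python3 look.py w3; python3 - <<'E'
from h import *
s=robot.read_state(); print(s['t'],s['tool_pos'],np.round(s['q'],2),s['opening'],s['gripper_force'],s['force'])
E
```

```text
7.6333 [0.44956586 0.27024211 0.41943139] [ 0.44 -0.08  1.68 -0.    1.55  0.  ] 0.013578859113355275 39.99294340610504 [ 0.15091982 -0.53069555 -1.35189835]
```

View pics/w3.png

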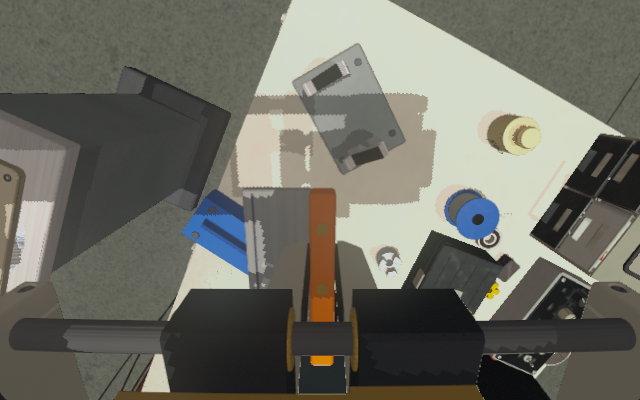

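The rest is fully in view at about (350,108). Both lugs are at the left ends of the ribs, and part of the block is at (215,230). The scraper is held squarely at (320,240).

```bash
python3 - <<'E'
from h import *
f=np.load('w3.npz'); p,d,K,D,E=[f[k] for k in 'pdKDE']; P=pts(d,K,D,E)
H,S,V=cv2.split(cv2.cvtColor(p,cv2.COLOR_BGR2HSV))
near=np.hypot(P[...,0]-.45,P[...,1]-.35)<.12
t=(P[...,2]<.004)&near; print('table',np.median(P[t][:,2]))
for th in (.005,.006):
    m=((P[...,2]-np.median(P[t][:,2])>th)&near&(np.arange(400)[:,None]<185)).astype(np.uint8)
    c,l,st,_=cv2.connectedComponentsWithStats(m); i=1+st[1:,4].argmax(); ys,xs=np.where(l==i); print(st[i])
    q=P[l==i]; pl=q[q[:,2]<.016]; print('plate z',np.median(pl[:,2]))
    cc=max(cv2.findContours((l==i).astype(np.uint8),0,1)[0],key=len)
    r=cv2.minAreaRect(ray(cc.reshape(-1,2),K,D,E,.010)[:,:2].astype(np.float32)); print('rest',np.round(r[0],4),np.round(r[1],4),round(r[2],2))
    r=cv2.minAreaRect(pl[:,:2].astype(np.float32)); print('rest3d',np.round(r[0],4),np.round(r[1],4),round(r[2],2))
# ribs along rest frame
a=np.radians(r[2]-90 if r[2]>0 else r[2]); ex=np.array([np.cos(a),np.sin(a)]); ey=np.array([-ex[1],ex[0]])
u=q[q[:,2]>.04]; L=np.c_[(u[:,:2]-r[0])@ex,(u[:,:2]-r[0])@ey,u[:,2]]*1000
for sgn in (-1,1):
    k=L[L[:,0]*sgn>0]; print(sgn,np.percentile(k,[2,50,98],axis=0).round(1).tolist())
    sl=k[(k[:,1]>-15)&(k[:,1]<3)&(k[:,2]>48)]; print('  seat: z-y fit',np.polyfit(sl[:,1],sl[:,2],1).round(2),'ideal z=y+68')
b=(H>100)&(H<130)&(S>120)&(P[...,2]>.03)&(P[...,2]<.05)&(P[...,1]<.25)
print('block pts',P[b].min(0).round(3),P[b].max(0).round(3),b.sum())
E
```

```text
table 0.00039144662296869214
[ 293   43  112  132 8254]
plate z 0.010605477388479603
rest [0.4505 0.344 ] [0.0873 0.1276] 54.06
rest3d [0.4494 0.3459] [0.0864 0.1241] 54.06
[ 293   43  112  132 8250]
plate z 0.010606854266917706
rest [0.4505 0.344 ] [0.0873 0.1276] 54.06
rest3d [0.4494 0.3459] [0.0864 0.1241] 54.06
-1 [[-50.1, -31.3, 46.4], [-42.9, -9.3, 60.5], [-30.0, 12.8, 400.0]]
  seat: z-y fit [ 0.97 68.55] ideal z=y+68
1 [[36.9, -31.9, 43.6], [42.2, -6.9, 58.1], [50.2, 12.8, 73.0]]
  seat: z-y fit [ 0.91 67.19] ideal z=y+68
block pts [0.328 0.118 0.03 ] [0.418 0.191 0.043] 2267
```

```bash
cat > geo.py <<'E'
from h import *
a=np.radians(-35.94); rx=np.array([np.cos(a),np.sin(a),0]); ry=np.array([-rx[1],rx[0],0]); up=np.array([0,0,1.])
seat=np.array([.4494,.3458,0])-.0064*ry+.0658*up
oy=(ry+up)/2**.5; oz=(up-ry)/2**.5
E
python3 - <<'E'
from geo import *
Rt=Rot(-rx,-oz); m=Rt.apply([-.0163,-.018,.1904])
pre=seat+.05*oz+.004*oy-m; print(pre,seat-m,Rt.as_rotvec())
e=rows(pre,Rt,12)
E
```

```text
[0.34180456 0.22515224 0.25134482] [0.36089583 0.25148707 0.21316105] [0.83383124 2.57084813 1.06488016]
[[[0.4,-9.7,14.0],[-0.0641,0.0165,-0.0397]],[[0.6,-10.6,13.4],[-0.0641,0.0165,-0.0397]],[[0.9,-11.3,12.7],[-0.0641,0.0165,-0.0397]],[[1.1,-12.2,11.9],[-0.0641,0.0165,-0.0397]],[[1.4,-12.8,11.2],[-0.0641,0.0165,-0.0397]],[[1.7,-13.4,10.4],[-0.0641,0.0165,-0.0397]],[[2.1,-14.0,9.5],[-0.0641,0.0165,-0.0397]],[[2.6,-14.5,8.6],[-0.0641,0.0165,-0.0397]],[[2.9,-14.9,7.7],[-0.0641,0.0165,-0.0397]],[[3.5,-15.3,6.8],[-0.0641,0.0165,-0.0397]],[[4.0,-15.5,5.9],[-0.0641,0.0165,-0.0397]],[[4.5,-15.7,5.0],[-0.0641,0.0165,-0.0397]]]
max 15.7 end [0.3418 0.2252 0.2513]
```

Emit:
apply_moves(series=[[[0.4,-9.7,14],[-0.0641,0.0165,-0.0397]],[[0.6,-10.6,13.4],[-0.0641,0.0165,-0.0397]],[[0.9,-11.3,12.7],[-0.0641,0.0165,-0.0397]],[[1.1,-12.2,11.9],[-0.0641,0.0165,-0.0397]],[[1.4,-12.8,11.2],[-0.0641,0.0165,-0.0397]],[[1.7,-13.4,10.4],[-0.0641,0.0165,-0.0397]],[[2.1,-14,9.5],[-0.0641,0.0165,-0.0397]],[[2.6,-14.5,8.6],[-0.0641,0.0165,-0.0397]],[[2.9,-14.9,7.7],[-0.0641,0.0165,-0.0397]],[[3.5,-15.3,6.8],[-0.0641,0.0165,-0.0397]],[[4,-15.5,5.9],[-0.0641,0.0165,-0.0397]],[[4.5,-15.7,5],[-0.0641,0.0165,-0.0397]]])

```text
t: 8.63
tool_pos: [0.353, 0.2291, 0.2569]
orientation: [0.827, 2.573, 1.064]
force: [-3.2, 0.4, -4.0]
opening: 0.0131
gripper_force: 40.0
```

Emit:
apply_moves(series=[[[0,0,0],[0,0,0]],[[0,0,0],[0,0,0]]])

```text
t: 8.8
tool_pos: [0.3525, 0.2287, 0.2545]
orientation: [0.842, 2.579, 1.057]
force: [-1.1, -0.8, -1.7]
opening: 0.0135
gripper_force: 40.0
```

```bash
python3 look.py w4; python3 - <<'E'
from geo import *
s=robot.read_state(); print(s['t'],s['tool_pos'],np.round(s['q'],2),s['opening'],s['force'])
p,r=pose(s)
# where is bar (orange) seen: check hold
f=np.load('w4.npz'); P=pts(f['d'],f['K'],f['D'],f['E']); H,S,V=cv2.split(cv2.cvtColor(f['p'],cv2.COLOR_BGR2HSV))
m=(H>3)&(H<20)&(S>150)&(f['d']>0)&(f['d']<.3); q=r.inv().apply(P[m]-p)*1000; print('bar in tool',np.percentile(q,[2,50,98],axis=0).round(1).tolist())
g=(S<60)&(f['d']>.1)&(f['d']<.3); q=r.inv().apply(P[g]-p)*1000; q=q[(q[:,1]>-45)&(q[:,1]<-14)&(q[:,2]>170)&(q[:,2]<205)]; print('blade',np.percentile(q,[2,50,98],axis=0).round(1).tolist()); print('tilt fit z~y', np.polyfit(q[:,1],q[:,2],1))
Rt=Rot(-rx,-oz); mm=Rt.apply([-.0163,-.018,.1904]); print('rot err',(r.inv()*Rt).as_rotvec())
e=rows(seat+.012*oz+.002*oy-mm,Rt,4); rows(seat+.002*oz+.001*oy-mm,Rt,4,e)
E
```

```text
8.85 [0.352231   0.22887814 0.25418983] [ 0.24 -0.61  2.5   0.72  0.76 -1.11] 0.01333977748602722 [ 0.31880023 -0.21752402 -1.58867129]
bar in tool [[-68.0, -22.0, 73.3], [20.7, 2.0, 178.1], [35.7, 33.4, 180.0]]
blade [[-19.9, -41.2, 184.5], [15.3, -30.0, 186.5], [37.4, -14.7, 188.5]]
tilt fit z~y [-4.87128505e-02  1.84956388e+02]
rot err [-0.00993869 -0.00297706 -0.00501687]
[[[1.5,-2.5,8.4],[-0.0025,-0.0007,-0.0013]],[[1.6,-2.6,8.4],[-0.0025,-0.0007,-0.0013]],[[1.5,-2.6,8.4],[-0.0025,-0.0007,-0.0013]],[[1.6,-2.6,8.4],[-0.0025,-0.0007,-0.0013]]]
max 8.4 end [0.3567 0.2458 0.2231]
[[[-0.0,-0.2,2.5],[0.0,-0.0,0.0]],[[-0.0,-0.3,2.5],[0.0,-0.0,0.0]],[[-0.0,-0.2,2.5],[0.0,-0.0,0.0]],[[-0.0,-0.3,2.5],[0.0,-0.0,0.0]]]
max 2.5 end [0.3604 0.2509 0.2153]
```

View pics/w4.png

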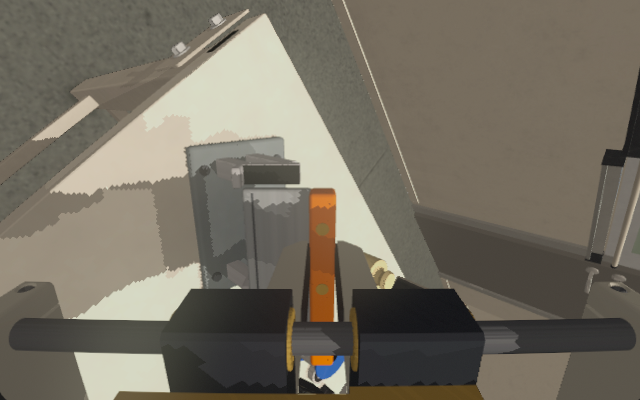

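The rest's far rib and lug show at (270,172). The scraper, at (285,230), is parallel to the ribs and still held. Joint 3 is at its limit here, but the target is further out, so I'll advance in steps.

Emit:
apply_moves(series=[[[1.5,-2.5,8.4],[-0.0025,-0.0007,-0.0013]],[[1.6,-2.6,8.4],[-0.0025,-0.0007,-0.0013]],[[1.5,-2.6,8.4],[-0.0025,-0.0007,-0.0013]],[[1.6,-2.6,8.4],[-0.0025,-0.0007,-0.0013]],[[0,0,0],[0,0,0]],[[0,0,0],[0,0,0]]])

```text
t: 9.35
tool_pos: [0.356, 0.2465, 0.2222]
orientation: [0.831, 2.574, 1.066]
force: [-0.6, -0.6, -0.9]
opening: 0.0135
gripper_force: 40.0
```

```bash
python3 - <<'E'
from geo import *
s=robot.read_state(); print(s['t'],s['tool_pos'],np.round(s['q'],3),s['opening'],s['force'])
p,r=pose(s)
Rt=Rot(-rx,-oz); mm=Rt.apply([-.0163,-.018,.1904]); print('rot err',(r.inv()*Rt).as_rotvec())
mid=p+r.apply([-.0163,-.018,.1904])-seat; print('mid-seat along x,y,z own',mid@rx*1e3,mid@oy*1e3,mid@oz*1e3)
rows(seat+.002*oz+.001*oy-mm,Rt,4)
E
```

```text
9.35 [0.35595565 0.24651523 0.22217284] [ 0.292 -0.487  2.488  0.811  0.637 -1.2  ] 0.013500220768677814 [-0.62708455 -0.57976266 -0.91835622]
rot err [-0.00077302 -0.00323118  0.0017408 ]
mid-seat along x,y,z own -1.6654066876302664 1.3562967848342145 11.231204139860015
[[[-0.3,-0.1,2.3],[-0.0002,-0.0008,0.0004]],[[-0.3,-0.1,2.3],[-0.0002,-0.0008,0.0004]],[[-0.2,-0.2,2.3],[-0.0002,-0.0008,0.0004]],[[-0.3,-0.1,2.4],[-0.0002,-0.0008,0.0004]]]
max 2.4 end [0.3605 0.2509 0.2152]
```

Emit:
apply_moves(series=[[[-0.3,-0.1,2.4],[0,0,0]],[[-0.3,-0.1,2.4],[0,0,0]],[[-0.3,-0.1,2.4],[0,0,0]],[[-0.3,0,2],[0,0,0]],[[0,0,0],[0,0,0]],[[0,0,0],[0,0,0]]])

```text
t: 9.85
tool_pos: [0.3618, 0.251, 0.2167]
orientation: [0.828, 2.57, 1.068]
force: [0.2, 0.3, -1.3]
opening: 0.0132
gripper_force: 40.0
```

```bash
cat > st.py <<'E'
from geo import *
s=robot.read_state(); p,r=pose(s); mid=p+r.apply([-.0163,-.018,.1904])-seat; print(s['t'],np.round(s['q'],2),'mid-seat own mm',(mid@rx*1e3).round(1),(mid@oy*1e3).round(1),(mid@oz*1e3).round(1),'F tool',r.inv().apply(s['force']).round(1))
E
python3 st.py
```

```text
9.85 [ 0.3  -0.44  2.47  0.84  0.61 -1.23] mid-seat own mm 0.8 3.2 2.3 F tool [-0.  -0.6  1.2]
```

Emit:
apply_moves(series=[[[0,-0.7,1],[0,0,0]],[[0,-0.8,1],[0,0,0]],[[0,0,0],[0,0,0]],[[0,0,0],[0,0,0]]])

```text
t: 10.18
tool_pos: [0.3619, 0.2512, 0.2142]
orientation: [0.828, 2.57, 1.068]
force: [0.1, 0.6, -1.4]
opening: 0.0134
gripper_force: 40.0
```

```bash
python3 st.py
```

```text
10.1833 [ 0.3  -0.43  2.47  0.85  0.6  -1.24] mid-seat own mm 0.8 1.6 0.4 F tool [ 0.3 -0.6  1.4]
```

Emit:
apply_moves(series=[[[0,0,0.8],[0,0,0]],[[0,0,0.7],[0,0,0]],[[0,0,0],[0,0,0]],[[0,0,0],[0,0,0]]])

```text
t: 10.52
tool_pos: [0.3627, 0.2521, 0.2136]
orientation: [0.827, 2.57, 1.069]
force: [-11.6, -11.7, 11.3]
opening: 0.0135
gripper_force: 40.3
```

```bash
python3 st.py
```

```text
10.5167 [ 0.3  -0.43  2.47  0.85  0.6  -1.25] mid-seat own mm 0.9 2.1 -0.8 F tool [  2.6  -3.4 -19.5]
```

Emit:
apply_moves(series=[[[0,0,-0.6],[0,0,0]],[[0,-0.7,0],[0,0,0]],[[0,-0.7,0],[0,0,0]],[[0,0,0],[0,0,0]]])

```text
t: 10.85
tool_pos: [0.3618, 0.251, 0.2127]
orientation: [0.828, 2.57, 1.068]
force: [-1.2, -1.6, 0.9]
opening: 0.0133
gripper_force: 40.0
```

```bash
python3 st.py
```

```text
10.85 [ 0.3  -0.43  2.47  0.86  0.6  -1.25] mid-seat own mm 1.0 0.5 -0.5 F tool [ 0.  -0.8 -2. ]
```

Light contact on the ribs, right by the lugs. Releasing a little and watching.

Emit:
apply_moves(series=[[[0,0,0],[0,0,0]],[[0,0,0],[0,0,0]],[[0,0,0],[0,0,0]],[[0,0,0],[0,0,0]],[[0,0,-2],[0,0,0]],[[0,0,-10],[0,0,0]],[[0,0,-18],[0,0,0]],[[0,0,0],[0,0,0]],[[0,0,0],[0,0,0]]], claw=0.3)

```text
t: 11.6
tool_pos: [0.3557, 0.2361, 0.2364]
orientation: [0.827, 2.572, 1.067]
force: [-0.0, 0.2, 0.2]
opening: 0.0278
gripper_force: 0.0
```

```bash
cat > seatchk.py <<'E'
from geo import *
import sys
f=np.load(sys.argv[1]+'.npz'); P=pts(f['d'],f['K'],f['D'],f['E']); H,S,V=cv2.split(cv2.cvtColor(f['p'],cv2.COLOR_BGR2HSV))
L=np.stack([(P-seat)@v for v in (rx,oy,oz)],-1)*1000
box=(abs(L[...,0])<75)&(abs(L[...,1])<45)&(abs(L[...,2])<25)&(f['d']>.05)
o=box&(H>3)&(H<20)&(S>150); print('bar own x,y,z (ideal x +-55,y 11..25,z top 11)',np.percentile(L[o],[1,25,50,75,99],axis=0).round(1).tolist(),o.sum())
b=box&~o&(L[...,1]>-24)&(L[...,1]<9)&(abs(L[...,0])<35)&(L[...,2]>-5); print('blade top z (ideal 3)',np.percentile(L[b][:,2],[5,50,95]).round(1),b.sum(), np.linalg.lstsq(np.c_[L[b][:,:2],np.ones(b.sum())],L[b][:,2],rcond=None)[0].round(3))
E
python3 look.py w5; python3 seatchk.py w5; python3 - <<'E'
from h import *
n='side'; p,d,K,D,E=cam(n); np.savez('side1.npz',p=p,d=d,K=K,D=D,E=E)
E
python3 seatchk.py side1; python3 st.py
```

```text
bar own x,y,z (ideal x +-55,y 11..25,z top 11) [[-52.7, 11.9, 9.6], [-30.7, 14.8, 11.0], [-8.5, 18.2, 11.4], [18.9, 21.8, 11.8], [47.6, 24.7, 12.8]] 2820
blade top z (ideal 3) [2.5 3.5 4.4] 2862 [ 1.000e-03 -1.000e-03  3.463e+00]
bar own x,y,z (ideal x +-55,y 11..25,z top 11) [[-52.6, 2.2, -1.5], [-33.6, 24.1, 2.4], [-5.8, 25.6, 5.5], [25.7, 26.9, 8.5], [51.2, 29.9, 12.5]] 267
11.7 [ 0.26 -0.54  2.5   0.78  0.69 -1.18] mid-seat own mm 3.4 3.7 26.4 F tool [ 0.3 -0.3  0.3]Traceback (most recent call last):
  File "seatchk.py", line 7, in <module>
    b=box&~o&(L[...,1]>-24)&(L[...,1]<9)&(abs(L[...,0])<35)&(L[...,2]>-5); print('blade top z (ideal 3)',np.percentile(L[b][:,2],[5,50,95]).round(1),b.sum(), np.linalg.lstsq(np.c_[L[b][:,:2],np.ones(b.sum())],L[b][:,2],rcond=None)[0].round(3))
                                                                                                         ~~~~~~~~~~~~~^^^^^^^^^^^^^^^^^^^^^
    return _quantile_unchecked(
        a, q, axis, out, overwrite_input, method, keepdims, weights)
    return _ureduce(a,
                    func=_quantile_ureduce_func,
    ...<5 lines>...
                    overwrite_input=overwrite_input,
                    method=method)
    r = func(a, **kwargs)
    result = _quantile(arr,
                       quantiles=q,
    ...<2 lines>...
                       out=out,
                       weights=wgt)
    slices_having_nans = np.isnan(arr[-1, ...])
                                  ~~~^^^^^^^^^
IndexError: index -1 is out of bounds for axis 0 with size 0
```

The scraper is seated properly: blade top at 3.5 mm (ideal 3), no tilt, and bar y from 11.9 to 24.7 mm. Next I'll back away, measure the block, and regrasp.

```bash
python3 - <<'E'
from geo import *
p,r=pose(); b=np.radians(125)
e=rows(p+.06*oz,r,3)
e=rows(np.array([.46,.24,.45]),Rot([np.cos(b),np.sin(b),0],[0,0,-1]),9,e)
E
```

```text
[[[0.1,-0.0,-20.0],[0.0,0.0,0.0]],[[0.0,-0.0,-20.0],[0.0,0.0,0.0]],[[0.1,-0.1,-20.0],[0.0,0.0,0.0]]]
max 20.0 end [0.3299 0.2018 0.277 ]
[[[-9.3,22.0,-5.2],[0.0863,-0.0147,0.0355]],[[-8.5,21.8,-7.0],[0.0863,-0.0147,0.0355]],[[-8.0,21.3,-8.7],[0.0863,-0.0147,0.0355]],[[-7.3,20.9,-10.4],[0.0863,-0.0147,0.0355]],[[-6.7,20.1,-12.1],[0.0863,-0.0147,0.0355]],[[-6.3,19.2,-13.7],[0.0863,-0.0147,0.0355]],[[-5.8,18.2,-15.3],[0.0863,-0.0147,0.0355]],[[-5.4,17.0,-16.6],[0.0863,-0.0147,0.0355]],[[-5.1,15.7,-18.0],[0.0863,-0.0147,0.0355]]]
max 22.0 end [0.46 0.24 0.45]
```

```bash
python3 - <<'E'
from geo import *
p,r=pose(); b=np.radians(125)
e=rows(p+.07*up,r,3)
e=rows(np.array([.46,.24,.45]),Rot([np.cos(b),np.sin(b),0],[0,0,-1]),9,e)
E
```

```text
[[[0.0,16.5,-16.5],[0.0,0.0,0.0]],[[0.0,16.5,-16.5],[0.0,0.0,0.0]],[[0.0,16.4,-16.6],[0.0,0.0,0.0]]]
max 16.6 end [0.3548 0.2361 0.3046]
[[[-9.2,16.5,-6.4],[0.0863,-0.0147,0.0355]],[[-8.8,16.2,-7.6],[0.0863,-0.0147,0.0355]],[[-8.3,15.8,-8.9],[0.0863,-0.0147,0.0355]],[[-7.9,15.2,-10.2],[0.0863,-0.0147,0.0355]],[[-7.6,14.6,-11.3],[0.0863,-0.0147,0.0355]],[[-7.2,13.9,-12.4],[0.0863,-0.0147,0.0355]],[[-6.9,12.9,-13.5],[0.0863,-0.0147,0.0355]],[[-6.7,12.0,-14.4],[0.0863,-0.0147,0.0355]],[[-6.5,11.0,-15.4],[0.0863,-0.0147,0.0355]]]
max 16.5 end [0.46 0.24 0.45]
```

Emit:
apply_moves(series=[[[0,16.5,-16.5],[0,0,0]],[[0,16.5,-16.5],[0,0,0]],[[0,16.5,-16.5],[0,0,0]],[[-9.2,16.5,-6.4],[0.0863,-0.0147,0.0355]],[[-8.8,16.2,-7.6],[0.0863,-0.0147,0.0355]],[[-8.3,15.8,-8.9],[0.0863,-0.0147,0.0355]],[[-7.9,15.2,-10.2],[0.0863,-0.0147,0.0355]],[[-7.6,14.6,-11.3],[0.0863,-0.0147,0.0355]],[[-7.2,13.9,-12.4],[0.0863,-0.0147,0.0355]],[[-6.9,12.9,-13.5],[0.0863,-0.0147,0.0355]],[[-6.7,12,-14.4],[0.0863,-0.0147,0.0355]],[[-6.5,11,-15.4],[0.0863,-0.0147,0.0355]]], claw=0.6)

```text
t: 12.7
tool_pos: [0.4609, 0.2408, 0.4497]
orientation: [-1.449, -2.784, 0.008]
force: [-0.3, -0.2, 0.3]
opening: 0.0556
gripper_force: 0.0
```

Emit:
apply_moves(series=[[[0,0,0],[0,0,0]],[[0,0,0],[0,0,0]]])

```text
t: 12.87
tool_pos: [0.461, 0.2411, 0.449]
orientation: [-1.446, -2.788, -0.001]
force: [0.3, 0.5, -0.7]
opening: 0.0559
gripper_force: 0.0
```

```bash
python3 look.py w6; python3 seatchk.py w6; cat > blk.py <<'E'
from h import *
import sys
f=np.load(sys.argv[1]+'.npz'); p,d,K,D,E=[f[k] for k in 'pdKDE']; P=pts(d,K,D,E)
H,S,V=cv2.split(cv2.cvtColor(p,cv2.COLOR_BGR2HSV))
c=np.array([.404,.150]); near=np.hypot(P[...,0]-c[0],P[...,1]-c[1])<.11
m=near&(H>100)&(H<130)&(S>100)&(P[...,2]>.034)&(P[...,2]<.05)
q=P[m]; print('top z',np.median(q[:,2]),m.sum()); r=cv2.minAreaRect(q[:,:2].astype(np.float32)); print('block',np.round(r[0],4),np.round(r[1],4),round(r[2],2)); print('px',np.argwhere(m)[:,::-1].min(0),np.argwhere(m)[:,::-1].max(0))
a=np.radians(r[2]-90 if r[1][0]<r[1][1] else r[2]); 
ex=np.array([np.cos(a),np.sin(a)]); ey=np.array([-ex[1],ex[0]]); Lx=(P[...,:2]-r[0])@ex; Ly=(P[...,:2]-r[0])@ey
# slot: interior dark/deep pixels, cast to z=.04 top
w=ray(np.stack(np.meshgrid(np.arange(640),np.arange(400)),-1).reshape(-1,2),K,D,E,.04)[:,:2].reshape(400,640,2)-r[0]
wx,wy=w@ex*1e3,w@ey*1e3
hole=(abs(wx)<68)&(abs(wy)<20)&~m&(P[...,2]<.037); k=cv2.morphologyEx(hole.astype(np.uint8),cv2.MORPH_OPEN,np.ones((2,2)))
n,l,st,_=cv2.connectedComponentsWithStats(k); i=1+st[1:,4].argmax(); s=l==i
rr=cv2.minAreaRect(np.c_[wx[s],wy[s]].astype(np.float32)); print('slot in block frame mm',np.round(rr[0],1),np.round(rr[1],1),round(rr[2],2),s.sum(),'block yaw',np.degrees(a))
E
python3 blk.py w6; python3 st.py
```

```text
bar own x,y,z (ideal x +-55,y 11..25,z top 11) [[-51.2, 12.8, -0.5], [-27.4, 18.5, 6.4], [-2.8, 23.6, 10.8], [25.1, 25.0, 11.6], [54.7, 26.0, 12.7]] 1886
blade top z (ideal 3) [2.6 3.6 4.7] 1484 [ 2.000e-03 -2.000e-03  3.631e+00]
top z 0.04050250578760539 4157
block [0.4044 0.1501] [0.0569 0.1463] 78.96
px [184 146] [298 248]
slot in block frame mm [1.5 0.8] [  8.2 116.3] 89.74 549 block yaw -11.041534423828125
12.9167 [ 0.38 -0.1   1.64  0.    1.6  -0.23] mid-seat own mm 79.7 69.1 202.7 F tool [-0.1 -1.   0.3]
```

View pics/w6.png

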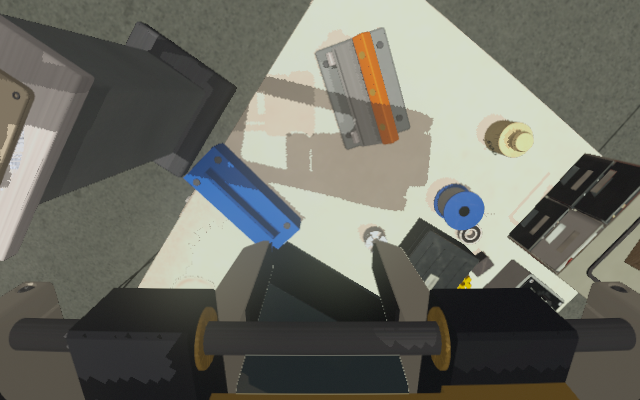

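The scraper is seated on the rest with its bar at (375,88). The block is fully visible at (243,197) and its rectangle matches the given size. Now the regrasp.

```bash
python3 - <<'E'
from geo import *
Rt=Rot(-rx,-oy); g=seat+.193*oy+.004*oz+.0007*rx; print(g)
e=rows(g+.065*oy,Rt,12)
E
```

```text
[0.52465057 0.44840931 0.20510004]
[[[12.3,18.0,16.5],[0.0649,-0.0109,-0.026]],[[11.9,19.3,15.1],[0.0649,-0.0109,-0.026]],[[11.6,20.6,13.7],[0.0649,-0.0109,-0.026]],[[11.2,21.7,12.2],[0.0649,-0.0109,-0.026]],[[10.7,22.7,10.7],[0.0649,-0.0109,-0.026]],[[10.2,23.6,9.0],[0.0649,-0.0109,-0.026]],[[9.7,24.5,7.4],[0.0649,-0.0109,-0.026]],[[9.2,25.1,5.6],[0.0649,-0.0109,-0.026]],[[8.5,25.6,3.9],[0.0649,-0.0109,-0.026]],[[7.8,26.1,2.2],[0.0649,-0.0109,-0.026]],[[7.3,26.3,0.3],[0.0649,-0.0109,-0.026]],[[6.5,26.4,-1.4],[0.0649,-0.0109,-0.026]]]
max 26.4 end [0.5516 0.4856 0.2511]
```

Emit:
apply_moves(series=[[[12.3,18,16.5],[0.065,-0.011,-0.026]],[[11.9,19.3,15.1],[0.065,-0.011,-0.026]],[[11.6,20.6,13.7],[0.065,-0.011,-0.026]],[[11.2,21.7,12.2],[0.065,-0.011,-0.026]],[[10.7,22.7,10.7],[0.065,-0.011,-0.026]],[[10.2,23.6,9],[0.065,-0.011,-0.026]],[[9.7,24.5,7.4],[0.065,-0.011,-0.026]],[[9.2,25.1,5.6],[0.065,-0.011,-0.026]],[[8.5,25.6,3.9],[0.065,-0.011,-0.026]],[[7.8,26.1,2.2],[0.065,-0.011,-0.026]],[[7.3,26.3,0.3],[0.065,-0.011,-0.026]],[[6.5,26.4,-1.4],[0.065,-0.011,-0.026]]], claw=0.5)

```text
t: 13.92
tool_pos: [0.5517, 0.4848, 0.2512]
orientation: [-0.831, -2.568, 1.069]
force: [2.0, 0.3, -0.1]
opening: 0.0467
gripper_force: 0.0
```

Emit:
apply_moves(series=[[[0,0,0],[0,0,0]],[[0,0,0],[0,0,0]]])

```text
t: 14.08
tool_pos: [0.5507, 0.4842, 0.2439]
orientation: [-0.829, -2.561, 1.077]
force: [-0.5, 0.3, -0.0]
opening: 0.0466
gripper_force: 0.0
```

```bash
python3 look.py w7; python3 seatchk.py w7; cat > g2.py <<'E'
from geo import *
import sys
s=robot.read_state(); p,r=pose(s); Rt=Rot(-rx,-oy); g=seat+.193*oy+.004*oz+.0007*rx
print(s['t'],np.round(s['q'],2),'rot',(r.inv()*Rt).as_rotvec().round(4),'to go in tool mm',(r.inv().apply(g-p)*1e3).round(1),'F',r.inv().apply(s['force']).round(1),s['opening'],s['gripper_force'])
E
python3 g2.py
```

```text
bar own x,y,z (ideal x +-55,y 11..25,z top 11) [[-52.9, 23.3, -1.8], [-30.4, 24.6, 1.2], [-4.7, 25.0, 4.6], [23.9, 25.5, 7.6], [54.2, 26.5, 10.8]] 2863
14.1333 [ 0.7   1.05  0.62 -0.22  2.23 -0.31] rot [-0.0047 -0.0006 -0.0006] to go in tool mm [ 0.9  0.3 63. ] F [-0.6 -1.2 -0.7] 0.046658429749031526 0.0Traceback (most recent call last):
  File "seatchk.py", line 7, in <module>
    b=box&~o&(L[...,1]>-24)&(L[...,1]<9)&(abs(L[...,0])<35)&(L[...,2]>-5); print('blade top z (ideal 3)',np.percentile(L[b][:,2],[5,50,95]).round(1),b.sum(), np.linalg.lstsq(np.c_[L[b][:,:2],np.ones(b.sum())],L[b][:,2],rcond=None)[0].round(3))
                                                                                                         ~~~~~~~~~~~~~^^^^^^^^^^^^^^^^^^^^^
    return _quantile_unchecked(
        a, q, axis, out, overwrite_input, method, keepdims, weights)
    return _ureduce(a,
                    func=_quantile_ureduce_func,
    ...<5 lines>...
                    overwrite_input=overwrite_input,
                    method=method)
    r = func(a, **kwargs)
    result = _quantile(arr,
                       quantiles=q,
    ...<2 lines>...
                       out=out,
                       weights=wgt)
    slices_having_nans = np.isnan(arr[-1, ...])
                                  ~~~^^^^^^^^^
IndexError: index -1 is out of bounds for axis 0 with size 0
```

View pics/w7.png

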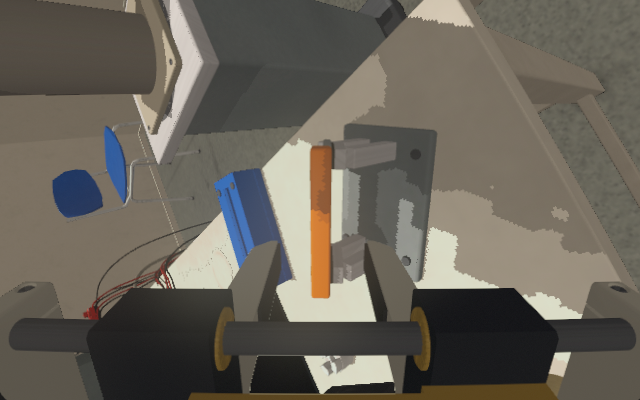

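The bar shows at (321,222), centred between the fingers, and the ribs and plate are on the right. I'll advance down the slope and close.

Emit:
apply_moves(series=[[[0.3,0,14],[0,0,0]],[[0.3,0,18],[0,0,0]],[[0,0,16],[0,0,0]],[[0,0,9],[0,0,0]],[[0,0,4],[0,0,0]],[[0,0,0],[0,0,0]],[[0,0,0],[0,0,0]]])

```text
t: 14.72
tool_pos: [0.527, 0.4495, 0.214]
orientation: [-0.84, -2.573, 1.062]
force: [0.2, -0.2, 0.3]
opening: 0.0463
gripper_force: 0.0
```

```bash
python3 g2.py
```

```text
14.7167 [ 0.68  0.94  0.86 -0.21  2.1  -0.29] rot [ 0.0035  0.0005 -0.004 ] to go in tool mm [1.3 4.6 7.9] F [-0.2 -0.2 -0.2] 0.046276340314249965 0.0
```

Emit:
apply_moves(series=[[[0,0,0],[0,0,0]],[[0,0,0],[0,0,0]]])

```text
t: 14.88
tool_pos: [0.527, 0.45, 0.2116]
orientation: [-0.838, -2.571, 1.065]
force: [-0.1, -0.2, 1.2]
opening: 0.0464
gripper_force: 0.0
```

```bash
python3 g2.py
```

```text
14.8833 [ 0.68  0.94  0.86 -0.21  2.1  -0.29] rot [ 0.0008  0.0005 -0.0032] to go in tool mm [1.  2.7 6.5] F [-0.1 -1.  -0.7] 0.046444907874964254 0.0
```

Emit:
apply_moves(series=[[[0.5,1,3],[0,0,0]],[[0.5,1,2],[0,0,0]],[[0,0,0],[0,0,0]],[[0,0,0],[0,0,0]]])

```text
t: 15.22
tool_pos: [0.5242, 0.4485, 0.204]
orientation: [-0.836, -2.568, 1.07]
force: [-0.5, -0.8, -0.7]
opening: 0.0466
gripper_force: 0.0
```

```bash
python3 g2.py
```

```text
15.2167 [ 0.68  0.95  0.87 -0.21  2.09 -0.29] rot [-0.0034  0.     -0.0024] to go in tool mm [-0.4 -0.6 -0.9] F [-0.1 -0.1  1.2] 0.046635311324294396 0.0
```

Emit:
apply_moves(series=[[[0,-0.5,-1],[0,0,0]],[[0,0,0],[0,0,0]],[[0,0,0],[0,0,0]],[[0,0,0],[0,0,0]],[[0,0,0],[0,0,0]],[[0,0,0],[0,0,0]],[[0,0,0],[0,0,0]]], claw=0, newtons=30)

```text
t: 15.8
tool_pos: [0.5247, 0.4489, 0.206]
orientation: [-0.837, -2.569, 1.068]
force: [0.5, 0.7, -0.9]
opening: 0.0136
gripper_force: 29.9
```

```bash
python3 g2.py
```

```text
15.8 [ 0.68  0.94  0.87 -0.21  2.09 -0.29] rot [-0.0018  0.0002 -0.0027] to go in tool mm [-0.2  0.3  0.9] F [-0.   1.2  0. ] 0.013637825191782783 29.924848079681396
```

```bash
cat > slot.py <<'E'
from h import *
b=np.radians(-11.04); sx=np.array([np.cos(b),np.sin(b),0]); sy=np.array([-sx[1],sx[0],0]); up=np.array([0,0,1.])
c=np.array([.4044,.1501,0]); Rs=Rot(-sx,[0,0,-1]); ed=np.array([0,.004,.2189])
def tgt(h): return c+h*up-Rs.apply(ed)   # edge at height h
E
python3 - <<'E'
from slot import *
p,r=pose()
e=rows(p+.12*up,r,6); e=rows(tgt(.09),Rs,16,e)
E
```

```text
[[[-0.0,-14.2,-14.1],[0.0,0.0,0.0]],[[-0.1,-14.1,-14.1],[0.0,0.0,0.0]],[[-0.0,-14.2,-14.1],[0.0,0.0,0.0]],[[-0.1,-14.2,-14.2],[0.0,0.0,0.0]],[[-0.0,-14.1,-14.1],[0.0,0.0,0.0]],[[-0.0,-14.2,-14.1],[0.0,0.0,0.0]]]
max 14.2 end [0.5247 0.4489 0.326 ]
[[[-5.0,-13.2,14.8],[-0.0484,-0.0106,-0.0259]],[[-4.5,-14.0,14.1],[-0.0484,-0.0106,-0.0259]],[[-4.0,-14.8,13.5],[-0.0484,-0.0106,-0.0259]],[[-3.5,-15.5,12.8],[-0.0484,-0.0106,-0.0259]],[[-2.9,-16.2,12.1],[-0.0484,-0.0106,-0.0259]],[[-2.3,-16.8,11.2],[-0.0484,-0.0106,-0.0259]],[[-1.8,-17.4,10.5],[-0.0484,-0.0106,-0.0259]],[[-1.3,-17.9,9.7],[-0.0484,-0.0106,-0.0259]],[[-0.7,-18.5,8.8],[-0.0484,-0.0106,-0.0259]],[[-0.1,-18.8,7.8],[-0.0484,-0.0106,-0.0259]],[[0.5,-19.1,7.0],[-0.0484,-0.0106,-0.0259]],[[1.1,-19.5,6.0],[-0.0484,-0.0106,-0.0259]],[[1.6,-19.7,5.1],[-0.0484,-0.0106,-0.0259]],[[2.1,-19.9,4.0],[-0.0484,-0.0106,-0.0259]],[[2.8,-20.0,3.1],[-0.0484,-0.0106,-0.0259]],[[3.2,-20.0,2.1],[-0.0484,-0.0106,-0.0259]]]
max 20.0 end [0.4037 0.1462 0.3089]
```

Emit:
apply_moves(series=[[[0,-7,-7],[0,0,0]],[[0,-14.2,-14.2],[0,0,0]],[[0,-16,-16],[0,0,0]],[[0,-16,-16],[0,0,0]],[[0,-16,-16],[0,0,0]],[[0,-15.6,-15.6],[0,0,0]]], newtons=40)

```text
t: 16.3
tool_pos: [0.5245, 0.4491, 0.3278]
orientation: [-0.837, -2.569, 1.068]
force: [0.6, 0.1, -1.4]
opening: 0.0141
gripper_force: 39.9
```

Emit:
apply_moves(series=[[[-5,-13.2,14.8],[-0.0484,-0.0106,-0.0259]],[[-4.5,-14,14.1],[-0.0484,-0.0106,-0.0259]],[[-4,-14.8,13.5],[-0.0484,-0.0106,-0.0259]],[[-3.5,-15.5,12.8],[-0.0484,-0.0106,-0.0259]],[[-2.9,-16.2,12.1],[-0.0484,-0.0106,-0.0259]],[[-2.3,-16.8,11.2],[-0.0484,-0.0106,-0.0259]],[[-1.8,-17.4,10.5],[-0.0484,-0.0106,-0.0259]],[[-1.3,-17.9,9.7],[-0.0484,-0.0106,-0.0259]],[[-0.7,-18.5,8.8],[-0.0484,-0.0106,-0.0259]],[[-0.1,-18.8,7.8],[-0.0484,-0.0106,-0.0259]],[[0.5,-19.1,7],[-0.0484,-0.0106,-0.0259]],[[1.1,-19.5,6],[-0.0484,-0.0106,-0.0259]]])

```text
t: 17.3
tool_pos: [0.4332, 0.2213, 0.3138]
orientation: [-0.451, -3.035, 0.288]
force: [0.7, -1.1, -0.5]
opening: 0.0135
gripper_force: 39.9
```

Emit:
apply_moves(series=[[[1.6,-19.7,5.1],[-0.0484,-0.0106,-0.0259]],[[2.1,-19.9,4],[-0.0484,-0.0106,-0.0259]],[[2.8,-20,3.1],[-0.0484,-0.0106,-0.0259]],[[3.2,-20,2.1],[-0.0484,-0.0106,-0.0259]],[[0,0,0],[0,0,0]],[[0,0,0],[0,0,0]],[[0,0,0],[0,0,0]]])

```text
t: 17.88
tool_pos: [0.4038, 0.1467, 0.3097]
orientation: [0.304, 3.127, -0.002]
force: [0.1, 0.3, -1.5]
opening: 0.0136
gripper_force: 39.9
```

```bash
cat > s2.py <<'E'
from slot import *
import sys
s=robot.read_state(); p,r=pose(s); h=float(sys.argv[1]); q=p+r.apply(ed)-c
print(s['t'],'rot',(r.inv()*Rs).as_rotvec().round(4),'edge rel slot mm x,y,z',(q@sx*1e3).round(1),(q@sy*1e3).round(1),(q[2]*1e3).round(1),'F world',np.round(s['force'],1),'tq',np.round(s['wrist_torque'],2),round(s['opening'],4),'to go tool',(r.inv().apply(tgt(h)-p)*1e3).round(1))
E
python3 look.py w8; python3 s2.py .05; python3 - <<'E'
from slot import *
f=np.load('w8.npz'); P=pts(f['d'],f['K'],f['D'],f['E']); H,S,V=cv2.split(cv2.cvtColor(f['p'],cv2.COLOR_BGR2HSV)); p,r=pose()
q=r.inv().apply((P-p).reshape(-1,3)).reshape(P.shape)*1e3
o=(H>3)&(H<20)&(S>150)&(f['d']>.05)&(abs(q[...,1])<30)&(q[...,2]>150)&(q[...,2]<215); print('bar tool',np.percentile(q[o],[1,50,99],axis=0).round(1).tolist()); 
w=q[o]; print('dy/dx of bar (yaw in grip)',np.polyfit(w[:,0],w[:,1],1).round(4),'dz/dx',np.polyfit(w[:,0],w[:,2],1).round(4))
E
python3 blk.py w8
```

```text
17.9333 rot [-0.0011  0.0001 -0.0002] edge rel slot mm x,y,z 0.2 0.6 90.6 F world [-0.9  0.6 -1.6] tq [ 0.06 -0.15 -0.01] 0.0136 to go tool [ 0.1 -0.8 40.6]
bar tool [[-31.2, -7.2, 166.8], [15.6, -0.6, 168.3], [53.2, 6.0, 170.2]]
dy/dx of bar (yaw in grip) [ 1.000e-04 -6.619e-01] dz/dx [-8.400000e-03  1.685418e+02]
top z 0.04063950437616626 6100
block [0.3848 0.1532] [0.0554 0.1072] 78.49
px [290 112] [364 245]
slot in block frame mm [-59.9   0.7] [14.1 39.8] 0.44 1102 block yaw -11.513374328613281
```

View pics/w8.png

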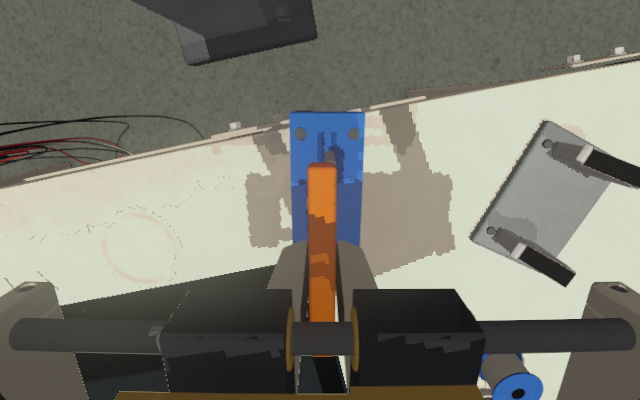

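The blade is vertical over the block. The bar, at (321,240), is aligned with the block, at (327,180), and the rest at (545,195) is empty. Offsets are under 1 mm, so I'll descend.

Emit:
apply_moves(series=[[[0,-0.4,12],[0,0,0]],[[0,0,14],[0,0,0]],[[0,0,12],[0,0,0]],[[0,0,7],[0,0,0]],[[0,0,0],[0,0,0]],[[0,0,0],[0,0,0]]])

```text
t: 18.43
tool_pos: [0.4035, 0.1466, 0.2638]
orientation: [-0.301, -3.125, 0.002]
force: [0.7, -0.2, -1.6]
opening: 0.0137
gripper_force: 39.9
```

```bash
python3 s2.py .012
```

```text
18.4333 rot [-0.0015 -0.0016  0.0009] edge rel slot mm x,y,z -0.5 0.0 44.9 F world [ 0.7 -0.2 -1.6] tq [ 0.03 -0.12  0.03] 0.0137 to go tool [-0.2 -0.3 32.9]
```

Emit:
apply_moves(series=[[[0,0,2],[0,0,0]],[[0,0,2],[0,0,0]],[[0,0,2],[0,0,0]],[[0,0,2],[0,0,0]],[[0,0,2],[0,0,0]],[[0,0,0],[0,0,0]]])

```text
t: 18.93
tool_pos: [0.4033, 0.1459, 0.2535]
orientation: [-0.302, -3.126, 0.001]
force: [0.9, 0.4, -1.4]
opening: 0.0139
gripper_force: 39.9
```

```bash
python3 s2.py .012
```

```text
18.9333 rot [-0.001  -0.0009 -0.0001] edge rel slot mm x,y,z -0.5 -0.5 34.6 F world [ 0.9  0.4 -1.4] tq [ 0.04 -0.15  0.01] 0.0139 to go tool [-0.3  0.3 22.6]
```

It is past the mouth with no force, so I'll continue.

Emit:
apply_moves(series=[[[0,0,3],[0,0,0]],[[0,0,3],[0,0,0]],[[0,0,3],[0,0,0]],[[0,0,3],[0,0,0]],[[0,0,2.5],[0,0,0]],[[0,0,2],[0,0,0]],[[0,0,2],[0,0,0]],[[0,0,0],[0,0,0]]])

```text
t: 19.6
tool_pos: [0.4033, 0.146, 0.2349]
orientation: [-0.302, -3.126, 0.001]
force: [0.9, 0.1, -0.9]
opening: 0.0138
gripper_force: 39.9
```

```bash
python3 s2.py .012
```

```text
19.6 rot [-0.001  -0.0012  0.0001] edge rel slot mm x,y,z -0.6 -0.5 16.0 F world [ 0.9  0.1 -0.9] tq [ 0.11 -0.12 -0.01] 0.0138 to go tool [-0.3  0.3  4. ]
```

Emit:
apply_moves(series=[[[0,0,1],[0,0,0]],[[0,0,1],[0,0,0]],[[0,0,1],[0,0,0]],[[0,0,0.7],[0,0,0]],[[0,0,0],[0,0,0]],[[0,0,0],[0,0,0]]])

```text
t: 20.1
tool_pos: [0.4034, 0.146, 0.2317]
orientation: [-0.302, -3.126, 0.001]
force: [0.1, 0.3, -2.1]
opening: 0.0138
gripper_force: 39.9
```

```bash
python3 s2.py .012
```

```text
20.1 rot [-0.0008 -0.0006  0.    ] edge rel slot mm x,y,z -0.3 -0.4 12.8 F world [ 0.1  0.3 -2.1] tq [ 0.01 -0.15 -0.02] 0.0138 to go tool [-0.2  0.2  0.8]
```

Emit:
apply_moves(series=[[[0,0,0.6],[0,0,0]],[[0,0,0.6],[0,0,0]],[[0,0,0],[0,0,0]],[[0,0,0],[0,0,0]]])

```text
t: 20.43
tool_pos: [0.4036, 0.1461, 0.231]
orientation: [-0.302, -3.127, 0.001]
force: [-2.5, 0.4, 6.0]
opening: 0.0133
gripper_force: 39.9
```

```bash
python3 s2.py .012
```

```text
20.4333 rot [-0.0006 -0.0003  0.0002] edge rel slot mm x,y,z -0.1 -0.2 12.1 F world [-2.5  0.4  6. ] tq [-0.05  0.35 -0.05] 0.0133 to go tool [-0.   0.1  0.1]
```

It has bottomed at 12 mm with about 8 N. I'll press slightly, then release and retreat.

Emit:
apply_moves(series=[[[0,0,0.5],[0,0,0]],[[0,0,0],[0,0,0]]])

```text
t: 20.6
tool_pos: [0.4036, 0.1461, 0.231]
orientation: [-0.302, -3.127, 0.001]
force: [-5.4, -1.7, 11.6]
opening: 0.0136
gripper_force: 40.0
```

Emit:
apply_moves(series=[[[0,0,0],[0,0,0]],[[0,0,0],[0,0,0]],[[0,0,0],[0,0,0]],[[0,0,0],[0,0,0]],[[0,0,-10],[0,0,0]],[[0,0,-25],[0,0,0]],[[0,0,-35],[0,0,0]],[[0,0,-35],[0,0,0]],[[0,0,-35],[0,0,0]],[[0,0,-35],[0,0,0]],[[0,0,0],[0,0,0]],[[0,0,0],[0,0,0]]], claw=0.4)

```text
t: 21.6
tool_pos: [0.4042, 0.1462, 0.4083]
orientation: [0.302, 3.122, 0.002]
force: [-0.3, -0.2, -0.6]
opening: 0.0373
gripper_force: 0.0
```

```bash
python3 look.py w9; python3 - <<'E'
from slot import *
s=robot.read_state(); print(s['t'],s['tool_pos'],s['force'])
f=np.load('w9.npz'); P=pts(f['d'],f['K'],f['D'],f['E']); H,S,V=cv2.split(cv2.cvtColor(f['p'],cv2.COLOR_BGR2HSV))
L=np.stack([(P-c)@v for v in (sx,sy,up)],-1)*1e3
o=(H>3)&(H<20)&(S>150)&(f['d']>.05)&(abs(L[...,1])<40)&(L[...,2]<120)&(L[...,2]>30); print('bar in block frame (top ideal 62)',np.percentile(L[o],[1,25,50,75,99],axis=0).round(1).tolist(),o.sum())
t=o&(L[...,2]>58); print('top plane z~x,y',np.linalg.lstsq(np.c_[L[t][:,:2],np.ones(t.sum())],L[t][:,2],rcond=None)[0].round(3))
E
```

```text
21.65 [0.40366242 0.1461452  0.40605994] [ 0.50293543  0.70142889 -0.4062752 ]
bar in block frame (top ideal 62) [[-52.1, -10.4, 60.8], [-29.5, -7.4, 62.1], [-3.9, -4.4, 62.6], [24.1, -1.3, 63.1], [53.5, 1.8, 64.3]] 1254
top plane z~x,y [ 1.0000e-03 -2.5000e-02  6.2462e+01]
```

View pics/w9.png

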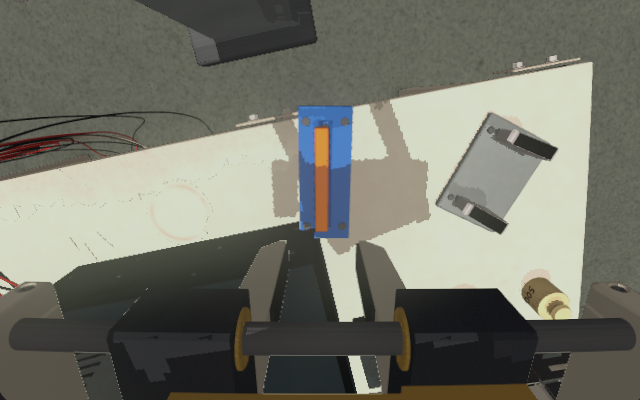

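The scraper is fully home in the block: the bar shows at (321,178), its top is level at 62.5 mm (ideal 62), and the gripper is clear. Handing in.

```bash
python3 -c "
from plant import robot
print(robot.close_job())"
```

```text
the job is handed in; nothing more can be done
None
```

The scraper was laid on the rest and released, then regrasped, slid fully home into the blue block's slot and let go; the job was handed in at about 22 s, with the gripper clear and the bystanders never approached.

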